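Hold a lock-lubricant flask down on its refill stand

TASK

Refill the red-capped flask: lift it out of the wooden tray by its cap, bring it in upright through the open front of the blue refill stand, with its round body passing under the yellow yoke and its neck between the yoke's two arms, and set it in the sprung ring. Then push it straight down until the ring is on its stop, and finish while still holding the flask by its cap, pressed down: do not let go. Leave the green-capped flask, the padlock, the pin tin and the car key where they are.

Things in the scene. Friction and masses are not known exactly. Their poses are not given: they have to be found in the camera images.
- flask_center (a point): Red-capped aluminium flask, 170 mm tall, 0.15 to 0.3 kg, in the tray at the start. Point on its axis half-way up, 85 mm above the foot; z runs up the flask. From the foot: flat foot 40 mm across, ball-shaped body 68 mm across (widest 27.5 mm up) with a red band, shoulder ending 63 mm up, slim neck 24 mm across, red ribbed cap 30 mm across from 120 to 170 mm up.
- flask_cap (a point): Point on the flask's axis half-way up its red cap, 145 mm above the foot (60 mm above flask_center): the place to grip. A grip here stays above the yoke all the way down; one on the neck does not.
- other_flask_center (a point): Green-capped flask of the same shape and size, in another compartment of the tray, not to be disturbed. The point is half-way up, 85 mm above its foot. Which of the two places holds the red-capped flask changes from start to start.
- tray: Fixed open wooden tray, 186 (x) by 276 (y) mm, 46 mm high, 6 mm walls and floor, 2 by 3 compartments 84 mm wide. Origin at the centre of its underside. The two flasks stand in the two outer compartments of its robot-side row, the rest hold key shells and keys.
- stand: Fixed blue refill stand. Origin on the bench below the ring's centre; x points from its open front to its back (the flask travels in along +x), z up. Base 150 by 170 mm, 30 mm high. Two steel pillars 12 mm thick at y = +58 and -58 mm carry the yellow yoke; pillar ends reach 163 mm above the bench. Supply tank 130 mm high, 84 mm across, at y = -155 mm.
- yoke (a point): On the ring's axis, level with the yellow yoke's underside, 145 mm above the bench. U-shaped plate, 6 mm thick; slot 40 mm wide, open to the front (from 55 mm ahead of the axis, flared mouth), closed 21 mm behind the axis. The body is wider than the slot: the flask comes in level from the front, foot above the ring's rim (62 mm) and shoulder below the yoke, e.g. foot 72 mm above the bench.
- cradle_rim (a point): Centre of the sprung ring's top rim, 62 mm above the bench when up; moves with the ring. The ring is a steel cone-shaped seat, about 61 mm wide inside at the rim, 44 mm at the bottom, 10 mm deep. A seated flask's foot lies about 10 mm below the rim: about 52 mm above the bench with the ring up, 38 mm with it fully down.
- cradle (a joint): How far the sprung ring is pressed down, m: 0 up, 0.014 on its stop. It springs back. The flask's weight alone does not press it down: the spring pushes up with about 7 N when up and 16 N on the stop, so the hand has to keep adding some 12 N on the stop.
- padlock: Brass padlock lying on the bench, 44 by 50 by 20 mm with a shackle, not to be disturbed. Origin at the underside of its body.
- pin_tin: Round tin with a green lid, 70 mm across, 24 mm high, on the bench, not to be disturbed. Origin at the centre of its underside.
- car_key: Black car key lying on the bench, 62 by 36 by 14 mm with a steel blade, not to be disturbed. Origin at the underside of its shell.
Mind the look-alikes: they are no part of the job. Leave any black or turquoise look-alike of the part that bears flask_center alone.

How it is judged:
On the way, in this order (a step that is already met when the one before it is completed fails the run):
1. the red-capped flask is lifted clear of the tray (height (world z) of flask_center above 0.135 m and horizontal distance between flask_center and cradle_rim above 0.06 m), for 0.1 s.
2. the flask is over the ring, upright, its body under the yoke (horizontal distance between flask_center and cradle_rim below 0.012 m and z of flask_center in the frame of yoke below 0.025 m and angle between flask_center's own z axis and vertical below 0.2 rad), for 0.1 s.
At the end, for the whole second after the job is handed in: The flask is upright (7 degrees), centred in the ring (8 mm), foot 5 mm or more below the rim, at rest, bearing on it with over 6 N; the ring is down more than 11 of its 14 mm; the fingers are still on the flask, the grasp point within 40 mm of the cap's middle; the others moved under 25 mm (value of joint cradle above 0.011 m and horizontal distance between flask_center and cradle_rim below 0.008 m and z of flask_center in the frame of cradle_rim below 0.08 m and angle between flask_center's own z axis and vertical below 0.12 rad and contact force between flask and cradle above 6 N and contact force between the fingers and flask above 2 N and distance between the grasp point and flask_cap below 0.04 m and linear speed of flask below 0.02 m/s); the arm keeps its last pose, push and grip.
It fails at once if another thing was moved more than 25 mm (distance of any of other_flask_center, padlock, pin_tin, car_key from where it was at the start of the episode above 0.025 m).
It also fails if it takes over 48 s, if anything falls off the work surface, if the arm or the gripper's body presses on something with over 40 N, if the wrist force passes 120 N, or if a joint passes its speed limit or range.

ROBOT

A 7-joint arm with a two-finger parallel gripper is mounted at the origin on the work surface. World frame = base frame: x ahead of the robot, y to its left, z up, the work surface at z = 0. Lengths are in m, angles in rad, forces in N, time in s.
With the tool pointing down it reaches from about 0.425 to 0.8 m from the base axis. Payload 8.3 kg.
Tool frame: the origin (TCP) lies at the centre of the arm's flange, where the gripper is bolted on; the fingertips stand 173 mm ahead of it and the grasp point (between the pads) lies 155 mm ahead of it; z points along the fingers, y is the direction in which the jaws open and shut (so a half turn about z gives the same grasp; the last joint's range is limited). The gripper opens to 85 mm and grips with 20 to 120 N. Pads are 22 mm wide; open, the fingers measure 114 mm over their backs; the gripper's body (76 mm by 85 mm) begins 54 mm behind the grasp point. The pads swing forward as they close: fully open they stand 13 mm farther back than shut.
Start: joints at [-1.328, 0.383, 0.016, 1.37, -0.006, 1.388, -0.046], TCP at [0.188, 0.596, 0.405] pointing down, gripper open.
Joint ranges: [-2.95, 2.95], [-0.25, 2.06], [-1.52, 1.56], [0.18, 2.33], [-1.44, 4.58], [0.02, 2.06], [-3.01, 3.01]. Speed limits (rad/s): [2.39, 2.39, 3.01, 3.01, 3.14, 3.14, 3.14].

INTERFACE

Orientations are given as a unit quaternion [w, x, y, z].
In Python, from bench import env gives the robot as it stands.
- The arm moves only by the tool arm_command, never from a script. Its argument "plan" is one flat list of numbers, 5 for each row, row after row: the shift along the tool's x, y, z in m, then the turn about the tool's z in degrees, then the finger opening in m, from 0 to 0.0854. In form: [dx, dy, dz, spin, fingers, dx, dy, dz, spin, fingers, ...]. A call has 1 to 12 rows; each row shifts and turns the pose as measured when the row begins, along the tool's axes as they then stand; what a row does not reach is not made up. A row lasts 1/8 s, in which the tool goes at most 62.5 mm and 10.7 degrees, less where a joint would pass 70% of its speed; a pose out of reach is approached as far as the arm can. A call is refused whole if a number of a shift passes 0.0625 or a number of a turn 10.7, either way. A call with a gripper value outside its range is refused whole. The fingers move at their own pace and stop on an object; "force" is the grip in N (left out, the last holds). Time passes only in rows, so rows that do not move let the fingers close. It gives the time, the measured TCP pose, the force and the opening at its end, in the units of the state.
- env.get_obs(): the state, without advancing time (a new reading comes with each control period).
- env.camera(name): name is "side" or "top" or "wrist"; returns a dict with "pixels" (420x560x3 uint8, red, green, blue), "fx", "fy", "cx", "cy" (pixels), "R" (3x3) and "t" (3): a world point X has camera coordinates R X + t; the wrist camera has in their place "T_tool_cam" (4x4, takes a point from camera to tool coordinates, whose origin is the TCP and whose axes are the flange's). Camera axes: x right, y down, z forward; pixel columns grow to the right and rows downward; lengths in m; the calibration is good to about 2 mm. A picture is of the moment at which its call begins: read the wrist's pose just before it. There is no depth.
- env.sign_off(): hands the job in, once; it reports no verdict.
The state is a dict: "time": time; "qpos": joint angles; "joint_velocities": joint speeds; "tau": joint torques, N m; "eef_pos": TCP position; "eef_rot": TCP orientation; "wrist_force": force on the tool from outside, world axes, zero at the start; "ft_torque": the same for the moment, N m; "grip_width": finger opening in m.
Only numpy, scipy, OpenCV 4.12 (cv2) and the standard library are available. Lean on these libraries where they do the work, as an engineer would, in place of code of your own. Each camera call takes 0.05 s, during which the arm holds its last target.

## Working session

There is one attempt and no reset: what is moved stays moved. The work goes in short steps, Python scripts to look and compute and a tool call to move; the robot and the scene stay as the last step left them, time stands still between calls to the robot, and variables do not carry over. Pictures are saved under pics/ and viewed, and the job is handed in when it is done.

Besides the shell and the picture viewer there is one more tool, called after "Request:" by a JSON object that holds its "method" and its "body", one argument or row to a line. arm_command: Moves the arm, as the interface text tells. Its arguments: {"type":"object","properties":{"plan":{"type":"array","items":{"type":"number"}},"force":{"type":"number"}},"required":["plan"]}

```bash
mkdir -p pics
cat > h.py <<'E'
import numpy as np,cv2,json
from bench import env
def shot(n,f):
    c=env.camera(n); cv2.imwrite('pics/'+f+'.png',cv2.cvtColor(c['pixels'],cv2.COLOR_RGB2BGR)); 
    np.savez('pics/'+f+'.npz',**{k:np.array(v) for k,v in c.items()}); return c
def load(f): return dict(np.load('pics/'+f+'.npz'))
def ray(c,u,v):
    d=np.array([(u-c['cx'])/c['fx'],(v-c['cy'])/c['fy'],1.]); R=c['R'];return -R.T@c['t'],R.T@d
def atz(c,u,v,z):
    o,d=ray(c,u,v); return o+d*(z-o[2])/d[2]
def proj(c,X):
    p=c['R']@np.array(X)+c['t']; return c['fx']*p[0]/p[2]+c['cx'],c['fy']*p[1]/p[2]+c['cy']
E
python3 - <<'E'
from h import *
o=env.get_obs();print({k:np.round(v,3).tolist() for k,v in o.items()})
for n in['top','side','wrist']:
    c=shot(n,n+'0')
    if 'R' in c: print(n,c['fx'],-np.array(c['R']).T@c['t'],c['R'])
    else: print(c['T_tool_cam'],c['fx'])
E
```

```text
{'time': 0.0, 'qpos': [-1.328, 0.384, 0.016, 1.371, -0.006, 1.388, -0.046], 'joint_velocities': [-0.002, 0.001, -0.001, 0.002, 0.001, 0.001, -0.001], 'tau': [0.0, -62.761, 0.845, -37.183, 0.017, 0.014, -0.0], 'eef_pos': [0.188, 0.596, 0.404], 'eef_rot': [-0.0, 0.152, 0.988, -0.001], 'wrist_force': [1.202, -0.445, 0.219], 'ft_torque': [-0.04, 0.013, 0.06], 'grip_width': 0.085}
top 386.00883500566505 [0.34017124 0.14620829 1.2254075 ] [[-0.07220226 -0.99737754 -0.00498836]
 [-0.97583723  0.07167525 -0.20640825]
 [ 0.20622449 -0.01003532 -0.97845324]]
side 431.37376416389174 [ 0.41891181 -0.60336644  0.73364853] [[ 0.97769235 -0.20973561 -0.01134229]
 [-0.1392177  -0.60664275 -0.7826896 ]
 [ 0.15727716  0.76680868 -0.62230888]]
[[ 1.31215648e-04 -9.46458320e-01 -3.22826007e-01  8.40474788e-02]
 [ 9.99999876e-01 -3.06967688e-05  4.96455800e-04 -2.04661808e-04]
 [-4.79784438e-04 -3.22826032e-01  9.46458199e-01  3.10689860e-02]
 [ 0.00000000e+00  0.00000000e+00  0.00000000e+00  1.00000000e+00]] 342.05191729325026
```

View pics/top0.png

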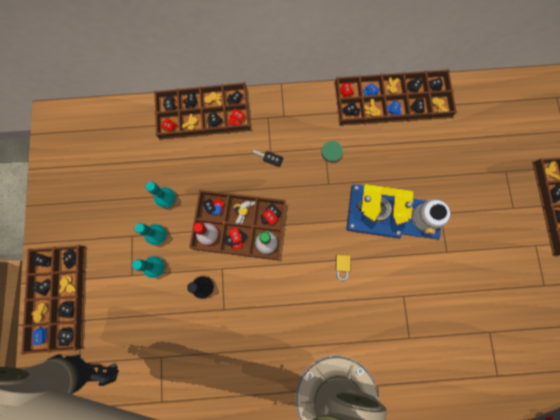

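View pics/side0.png

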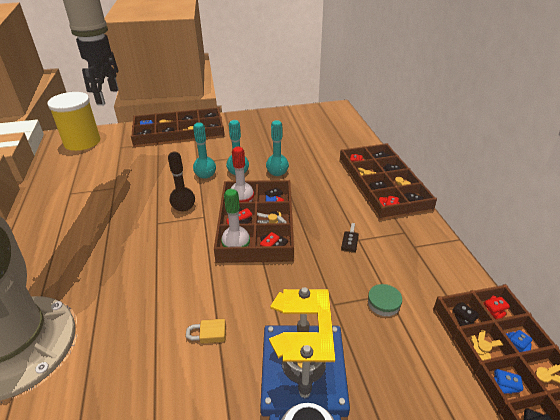

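View pics/wrist0.png

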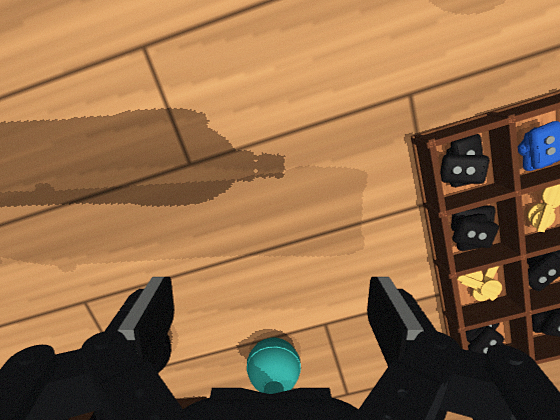

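The red flask stands in the tray's far-left compartment: in the top view the cap is near (198,227), in the side view near (238,157). The green flask is at top (265,238). The stand's mouth faces the robot, at top (385,215), with the tank to its right at (435,213). I'll enlarge these areas to measure.

Run:
```python
import cv2
t=cv2.imread('pics/top0.png');s=cv2.imread('pics/side0.png')
cv2.imwrite('pics/c1.png',cv2.resize(t[170:270,180:300],None,fx=6,fy=6,interpolation=2))
cv2.imwrite('pics/c2.png',cv2.resize(t[170:250,340:460],None,fx=6,fy=6,interpolation=2))
cv2.imwrite('pics/c3.png',cv2.resize(s[130:270,200:310],None,fx=4,fy=4,interpolation=2))
cv2.imwrite('pics/c4.png',cv2.resize(s[270:420,240:370],None,fx=4,fy=4,interpolation=2))
```

```text
(no output)
```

View pics/c1.png

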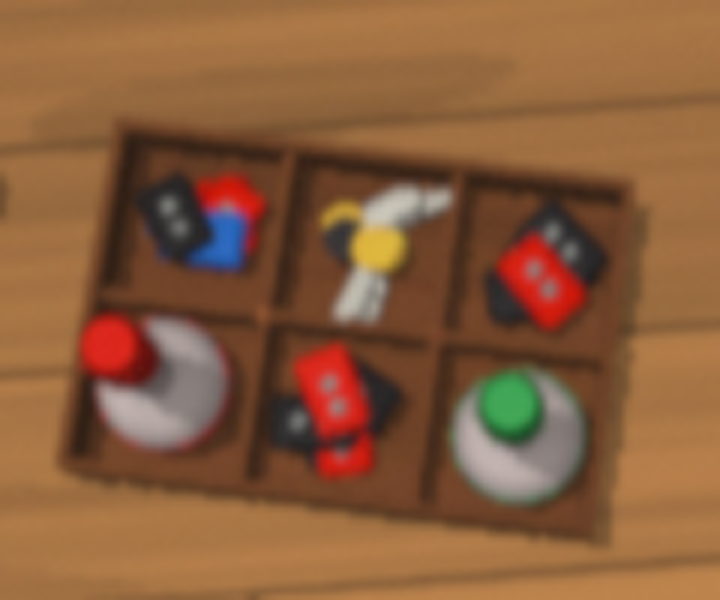

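View pics/c2.png

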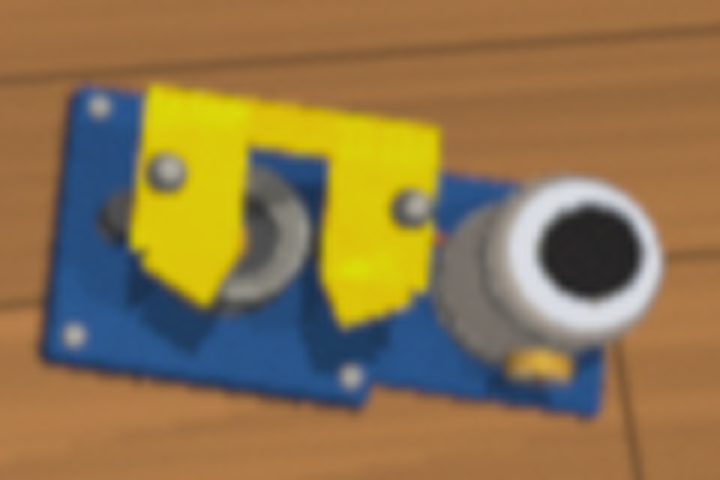

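View pics/c3.png

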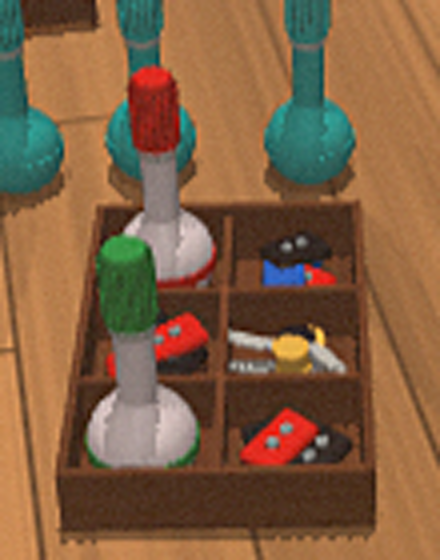

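View pics/c4.png

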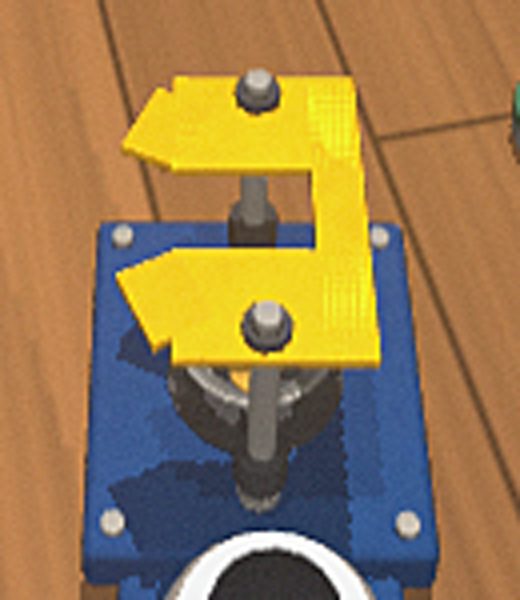

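```bash
cat > m.py <<'E'
from h import *
from scipy.optimize import least_squares
T=load('top0');S=load('side0')
def c(p,k,ox,oy): return np.array([(p[0]+.5)/k-.5+ox,(p[1]+.5)/k-.5+oy])
t2=lambda *p:c(p,6,340,170); t1=lambda *p:c(p,6,180,170); s3=lambda *p:c(p,4,200,130); s4=lambda *p:c(p,4,240,270)
# stand
F=[(T,t2(167,170),(0,.058,.160)),(T,t2(412,208),(0,-.058,.160)),(T,t2(248,148),(.021,.02,.151)),(T,t2(328,157),(.021,-.02,.151)),
(S,s4(258,86),(0,.058,.160)),(S,s4(267,318),(0,-.058,.160)),(S,s4(312,170),(.021,.02,.151)),(S,s4(317,248),(.021,-.02,.151))]
def W(q,P): a=q[2]; return np.array([q[0]+np.cos(a)*P[0]-np.sin(a)*P[1],q[1]+np.sin(a)*P[0]+np.cos(a)*P[1],P[2]])
f=lambda q,F=F:np.concatenate([np.array(proj(C,W(q,P)))-p for C,p,P in F])
r=least_squares(f,[.5,-.0,0]);print('stand',r.x,np.round(r.fun.reshape(-1,2),1).tolist())
for nm,F2 in (('red',[(T,t1(112,344),.174),(S,s3(152,78),.172)]),('green',[(T,t1(510,404),.174),(S,s3(127,246),.172)])):
    g=lambda q:np.concatenate([np.array(proj(C,(q[0],q[1],z)))-p for C,p,z in F2])
    r=least_squares(g,[.45,.3]);print(nm,r.x,r.fun.round(1), [atz(C,*p,z).round(4) for C,p,z in F2])
# tray corners (top rim z=.046)
F3=[(T,t1(118,122),(.093,.138,.046)),(T,t1(634,183),(.093,-.138,.046)),(T,t1(62,466),(-.093,.138,.046)),(T,t1(606,543),(-.093,-.138,.046)),
(S,s3(362,204),(.093,.138,.046)),(S,s3(374,467),(.093,-.138,.046)),(S,s3(97,206),(-.093,.138,.046)),(S,s3(62,467),(-.093,-.138,.046))]
r=least_squares(lambda q:f(q,F3),[.5,.3,0]);print('tray',r.x,np.round(r.fun.reshape(-1,2),1).tolist())
print('compartments',W(r.x,(-.045,.09,0)),W(r.x,(-.045,-.09,0)))
E
python3 m.py; cat > /dev/null
```

```text
stand [ 0.54605749 -0.18030036 -0.2274598 ] [[-0.2, 0.4], [0.0, 0.2], [-0.4, -0.4], [0.3, 0.2], [0.3, -0.3], [0.2, 0.2], [-0.2, -0.2], [-0.1, 0.4]]
red [0.50957016 0.35426231] [-0.7  0.2  0.3  1.2] [array([0.5101, 0.3524, 0.174 ]), array([0.5095, 0.3603, 0.172 ])]
green [0.47025328 0.17534176] [-1.2 -0.3 -0.1  1.6] [array([0.4693, 0.1722, 0.174 ]), array([0.4712, 0.1814, 0.172 ])]
tray [ 0.53251743  0.25553923 -0.19600107] [[-0.7, -0.7], [0.4, -0.4], [-1.3, 0.7], [-2.2, -0.9], [-0.1, -0.5], [1.1, 1.4], [0.0, 0.2], [-1.5, 2.9]]
compartments [0.50590641 0.3525797  0.        ] [0.47085167 0.17602612 0.        ]
```

Request:
{"method": "arm_command", "body": {
  "plan": [-0.047,-0.017,0,0,0.085,-0.047,-0.017,0,0,0.085,-0.047,-0.017,0,0,0.085,-0.047,-0.017,0,0,0.085,-0.047,-0.017,0,0,0.085,-0.047,-0.017,0,0,0.085,-0.047,-0.017,0,0,0.085,0,0,0,-4.5,0.085,0,0,0,0,0.085],
  "force": 80
}}

```text
time: 1.27
eef_pos: [0.4737, 0.3767, 0.3998]
eef_rot: [-0.002, 0.112, 0.994, -0.004]
wrist_force: [-0.5, 1.2, 0.4]
grip_width: 0.085
```

```bash
cat >> h.py <<'E'
from scipy.spatial.transform import Rotation as Ro
def tool():
    o=env.get_obs(); w,x,y,z=o['eef_rot']; return o,Ro.from_quat([x,y,z,w]).as_matrix(),np.array(o['eef_pos'])
def wrist(f):
    o,R,p=tool(); c=dict(shot('wrist',f)); Tc=np.array(c['T_tool_cam']); Rw=R@Tc[:3,:3]; tw=R@Tc[:3,3]+p
    c['R']=Rw.T; c['t']=-Rw.T@tw; np.savez('pics/'+f+'.npz',**{k:np.array(v) for k,v in c.items()}); return c
def togo(X):
    o,R,p=tool(); return (R.T@(np.array(X)-p)).round(4)
def st(): 
    o,R,p=tool(); print('t',round(float(o['time']),2),'p',p.round(4),'\n',R.round(3),'F',np.round(o['wrist_force'],1),'w',round(float(o['grip_width']),4))
E
python3 - <<'E'
from h import *
st(); c=wrist('w1')
for z in(.151,.176): print(proj(c,(.509,.354,z)))
E
```

```text
t 1.27 p [0.4737 0.3767 0.3998] 
 [[-0.975  0.222 -0.004]
 [ 0.222  0.975 -0.007]
 [ 0.003 -0.008 -1.   ]] F [-0.5  1.2  0.4] w 0.085
(np.float64(252.94167495786252), np.float64(275.0334929977944))
(np.float64(250.8339561880873), np.float64(294.3312201785732))
```

View pics/w1.png

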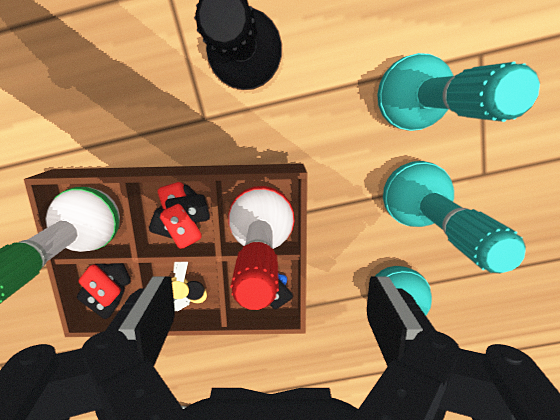

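The wrist view shows the red cap's top centre at about (254,290). My estimate projected to (251,294), so they agree within a few mm.

Run:
```python
from h import *
c=load('w1'); X=atz(c,254,290,.176); print(X)
# ball base silhouette center
print(atz(c,262,220,.035)); 
for X in [X,[.509,.354,0]]: print(togo([X[0],X[1],.309]))
```

```text
[0.50630733 0.35677555 0.176     ]
[0.51066711 0.35675973 0.035     ]
[-0.0361 -0.0111  0.0909]
[-0.0394 -0.0132  0.0909]
```

Request:
{"method": "arm_command", "body": {
  "plan": [-0.038,-0.0125,0,0,0.085,0,0,0,0,0.085,0,0,0.03,0,0.085,0,0,0.03,0,0.085,0,0,0.025,0,0.085,0,0,0,0,0.085]
}}

```text
time: 2.08
eef_pos: [0.5037, 0.3604, 0.3127]
eef_rot: [-0.002, 0.112, 0.994, -0.003]
wrist_force: [0.3, 0.6, -0.3]
grip_width: 0.0847
```

Run:
```python
from h import *
st(); c=wrist('w2');print(togo([.5085,.355,.309])); shot('side','s2')
s=cv2.imread('pics/s2.png');cv2.imwrite('pics/c5.png',cv2.resize(s[60:260,170:310],None,fx=4,fy=4,interpolation=2)[:600])
print(proj(c,(.5085,.355,.176)))
```

```text
t 2.08 p [0.5037 0.3604 0.3127] 
 [[-0.975  0.222 -0.006]
 [ 0.222  0.975 -0.005]
 [ 0.004 -0.006 -1.   ]] F [ 0.3  0.6 -0.3] w 0.0847
[-0.0056 -0.0046  0.0053]
(np.float64(261.6312523778089), np.float64(345.92165742129373))
```

View pics/w2.png

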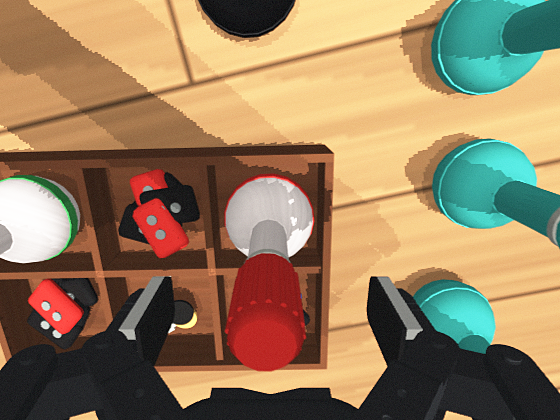

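View pics/c5.png

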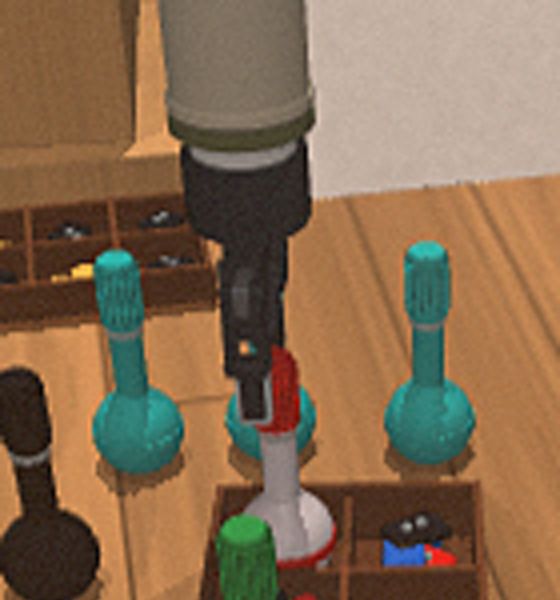

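The wrist view puts the cap top's centre at about (266,344), against a prediction of (262,346). That leaves roughly 6 mm to go in −x.

Run:
```python
from h import *
c=load('w2'); X=atz(c,266,344,.176); print(X,togo([X[0],X[1],.309]))
```

```text
[0.5079992  0.35681084 0.176     ] [-0.0042 -0.003   0.0065]
```

Request:
{"method": "arm_command", "body": {
  "plan": [-0.006,-0.0035,0.005,0,0.085,0,0,0,0,0.05,0,0,0,0,0,0,0,0,0,0,0,0,0,0,0,0,0,0,0,0,0,0,0,0,0],
  "force": 90
}}

```text
time: 3.05
eef_pos: [0.5109, 0.3561, 0.3143]
eef_rot: [0.001, 0.112, 0.994, 0.001]
wrist_force: [0.4, -0.7, 0.7]
grip_width: 0.0276
```

Run:
```python
from h import *
st(); c=wrist('w3')
```

```text
t 3.05 p [0.5109 0.3561 0.3143] 
 [[-0.975  0.223  0.003]
 [ 0.223  0.975  0.002]
 [-0.003  0.002 -1.   ]] F [ 0.4 -0.7  0.7] w 0.0276
```

View pics/w3.png

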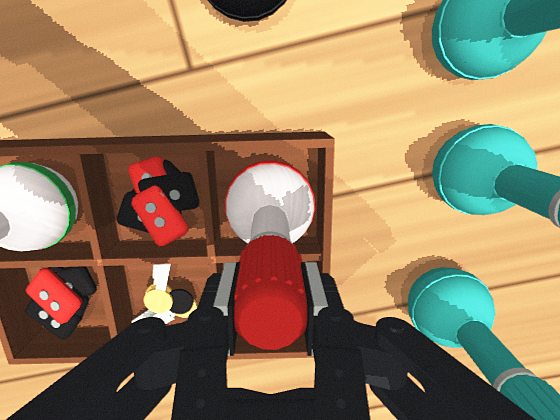

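Request:
{"method": "arm_command", "body": {
  "plan": [0,0,-0.015,0,0,0,0,-0.03,0,0,0,0,-0.03,0,0,0,0,-0.03,0,0,0,0,0,0,0,0,0,0,0,0]
}}

```text
time: 3.85
eef_pos: [0.5095, 0.3559, 0.4222]
eef_rot: [-0.001, 0.112, 0.994, -0.001]
wrist_force: [0.8, 0.2, -3.6]
grip_width: 0.0279
```

Run:
```python
from h import *
st(); c=wrist('w4'); shot('side','s4')
for P in ([.6,.2,.41],[.5,.0,.41],[.43,-.153,.40]): print(togo(P))
```

```text
t 3.85 p [0.5095 0.3559 0.4222] 
 [[-0.975  0.223 -0.001]
 [ 0.223  0.975 -0.001]
 [ 0.001 -0.001 -1.   ]] F [ 0.8  0.2 -3.6] w 0.0279
[-0.1229 -0.1318  0.0122]
[-0.0699 -0.3491  0.0126]
[-0.0357 -0.5138  0.0229]
```

View pics/s4.png

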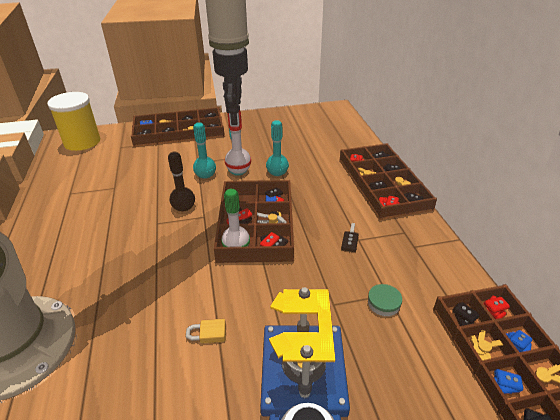

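View pics/w4.png

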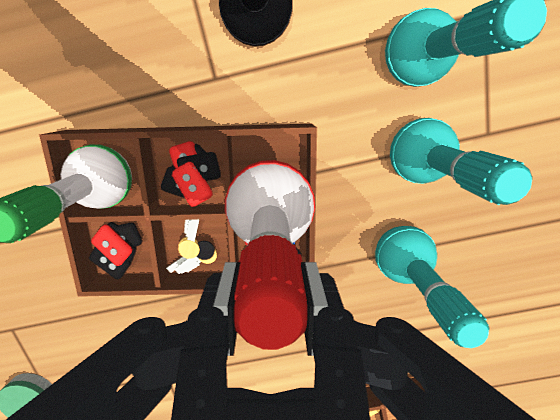

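Lifted: the wrist carries about 3.8 N more, and the flask sits in the hand exactly as before the lift. Next I go round the far side of the green flask to a point in front of the stand.

Request:
{"method": "arm_command", "body": {
  "plan": [-0.031,-0.033,0.002,0,0,-0.031,-0.033,0.002,0,0,-0.031,-0.033,0.002,0,0,-0.031,-0.033,0.002,0,0,0.009,-0.036,0,0,0,0.009,-0.036,0,0,0,0.009,-0.036,0,0,0,0.009,-0.036,0,0,0,0.009,-0.036,0,0,0,0.009,-0.036,0,0,0,0,0,0,0,0]
}}

```text
time: 5.32
eef_pos: [0.4977, -0.0101, 0.4007]
eef_rot: [-0.012, 0.111, 0.994, -0.006]
wrist_force: [-0.1, 1.1, -2.9]
grip_width: 0.0281
```

Run:
```python
from h import *
st(); 
for P in ([.43,-.153,.40],[.43,-.153,.38]): print(togo(P))
```

```text
t 5.33 p [ 0.4977 -0.0101  0.4007] 
 [[-0.975  0.221 -0.024]
 [ 0.222  0.975 -0.009]
 [ 0.022 -0.014 -1.   ]] F [-0.1  1.1 -2.9] w 0.0281
[ 0.0343 -0.1544  0.0037]
[ 0.0339 -0.1541  0.0237]
```

Request:
{"method": "arm_command", "body": {
  "plan": [0.0085,-0.037,0,0,0,0.0085,-0.037,0,0,0,0.0085,-0.037,0,0,0,0.0085,-0.037,0,0,0,0,0,0,0,0,0,0,0,0,0]
}}

```text
time: 6.08
eef_pos: [0.431, -0.1463, 0.3994]
eef_rot: [-0.015, 0.109, 0.994, -0.006]
wrist_force: [0.5, -0.4, -2.3]
grip_width: 0.028
```

Run:
```python
from h import *
st(); c=wrist('w5'); shot('side','s5');shot('top','t5')
a=-.2275; ax=np.array([np.cos(a),np.sin(a)]); g=np.array([.54606,-.1803])
o,R,p=tool(); d=p[:2]-g; print('in stand frame',d@ax, d@[-ax[1],ax[0]], 'tool yaw err deg',np.degrees(np.arctan2(R[0,1],R[1,1])+a))
s=cv2.imread('pics/s5.png');cv2.imwrite('pics/c6.png',cv2.resize(s[200:400,160:400],None,fx=3,fy=3,interpolation=2))
```

```text
t 6.08 p [ 0.431  -0.1463  0.3994] 
 [[-0.976  0.216 -0.03 ]
 [ 0.216  0.976 -0.008]
 [ 0.028 -0.014 -1.   ]] F [ 0.5 -0.4 -2.3] w 0.028
in stand frame -0.11970846385483627 0.007201467789539487 tool yaw err deg -0.6242674789340307
```

View pics/c6.png

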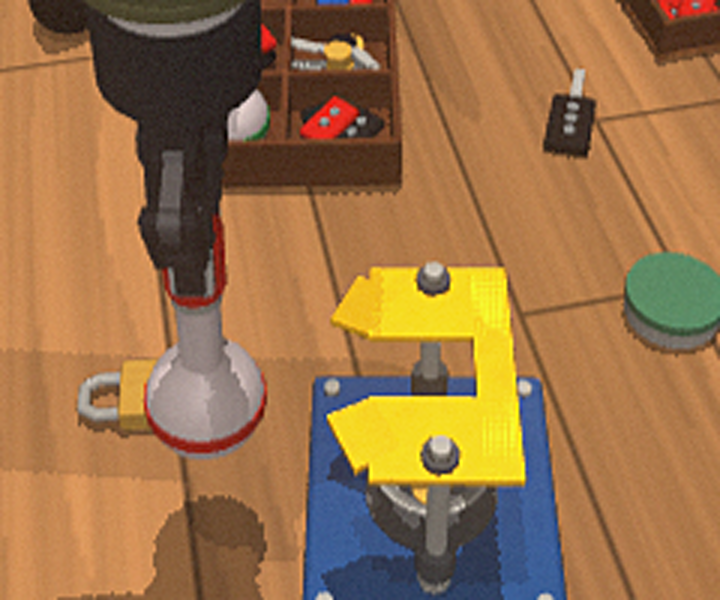

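View pics/w5.png

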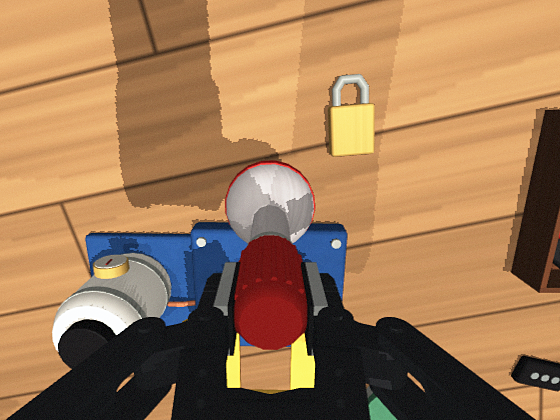

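```bash
cat >> h.py <<'E'
A=-.2275; AX=np.array([np.cos(A),np.sin(A),0]); AY=np.array([-AX[1],AX[0],0]); G=np.array([.54606,-.1803,0])
E
python3 - <<'E'
from h import *
c=load('w5');Tc=c['T_tool_cam']
def attool(u,v,z):
    d=Tc[:3,:3]@np.array([(u-c['cx'])/c['fx'],(v-c['cy'])/c['fy'],1]);o=Tc[:3,3];return o+d*(z-o[2])/d[2]
print('cap',attool(271,317,.138),'ball',attool(270.5,203,.2805))
# ball expected pix for x=0
E
python3 - <<'E'
import cv2
t=cv2.imread('pics/w5.png');cv2.imwrite('pics/c7.png',cv2.resize(t[150:360,200:340],None,fx=4,fy=4,interpolation=2)[:600*2])
E
```

```text
cap [0.00551103 0.00022823 0.138     ] ball [4.1183191e-03 2.2885300e-04 2.8050000e-01]
```

Run:
```python
import cv2
t=cv2.imread('pics/w5.png');cv2.imwrite('pics/c7.png',cv2.resize(t[155:355,195:345],None,fx=3,fy=3,interpolation=2))
```

```text
(no output)
```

View pics/c7.png

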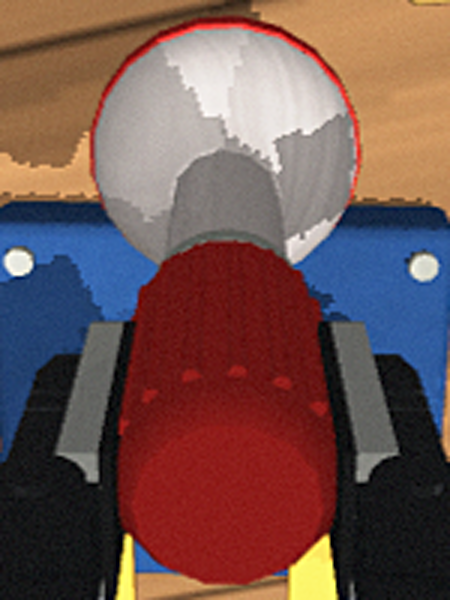

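```bash
cat >> h.py <<'E'
def fl():
    o,R,p=tool(); 
    for n,z in(('foot',.308),('ctr',.223),('cap',.163)):
        q=p+R@[.0035,0,z]; print(n,'stand x,y',np.round([(q-G)@AX,(q-G)@AY],4),'z',q[2].round(4))
def footgo(sx,sy,z):
    o,R,p=tool(); q=p+R@[.0035,0,.308]; t=G+sx*AX+sy*AY; t=np.array([t[0],t[1],z]); return (R.T@(t-q)).round(4)
E
python3 - <<'E'
from h import *
st();fl();print(footgo(-.12,0,.073),footgo(0,0,.073))
E
```

```text
t 6.22 p [ 0.4311 -0.1463  0.3995] 
 [[-0.976  0.215 -0.03 ]
 [ 0.215  0.977 -0.009]
 [ 0.027 -0.015 -1.   ]] F [ 0.   0.4 -3.2] w 0.0279
foot stand x,y [-0.1316  0.0025] z 0.0918
ctr stand x,y [-0.1293  0.0038] z 0.1768
cap stand x,y [-0.1277  0.0047] z 0.2367
[-0.0121 -0.0024  0.0185] [-0.1321 -0.0037  0.0152]
```

Request:
{"method": "arm_command", "body": {
  "plan": [0,-0.003,0.01,0,0,0,0,0.008,0,0,0,0,0,0,0]
}}

```text
time: 6.6
eef_pos: [0.4303, -0.1481, 0.3796]
eef_rot: [-0.015, 0.107, 0.994, -0.006]
wrist_force: [-0.2, 0.1, -2.8]
grip_width: 0.0279
```

Run:
```python
from h import *
st();fl();print(footgo(-.12,0,.073),footgo(0,0,.073))
```

```text
t 6.6 p [ 0.4303 -0.1481  0.3796] 
 [[-0.977  0.212 -0.031]
 [ 0.213  0.977 -0.009]
 [ 0.029 -0.015 -0.999]] F [-0.2  0.1 -2.8] w 0.0279
foot stand x,y [-0.1323  0.0005] z 0.0719
ctr stand x,y [-0.1299  0.0018] z 0.1568
cap stand x,y [-0.1282  0.0027] z 0.2168
[-0.0123 -0.0007 -0.0015] [-0.1322 -0.0023 -0.0049]
```

Request:
{"method": "arm_command", "body": {
  "plan": [-0.018,-0.0003,-0.001,0,0,-0.018,-0.0003,-0.0006,0,0,-0.018,-0.0003,-0.0006,0,0,-0.018,0,-0.0006,0,0,0,0,0,0,0]
}}

```text
time: 7.22
eef_pos: [0.5028, -0.1639, 0.3799]
eef_rot: [-0.015, 0.106, 0.994, -0.006]
wrist_force: [-0.5, 0.9, -3.7]
grip_width: 0.0281
```

Run:
```python
from h import *
st();fl();print(footgo(0,0,.073))
wrist('w6');shot('side','s6');shot('top','t6')
s=cv2.imread('pics/s6.png');a=cv2.resize(s[260:410,230:370],None,fx=4,fy=4,interpolation=2)
cv2.imwrite('pics/c8.png',a)
s=cv2.imread('pics/t6.png');a=cv2.resize(s[160:260,320:460],None,fx=5,fy=5,interpolation=2)
cv2.imwrite('pics/c9.png',a)
```

```text
t 7.22 p [ 0.5028 -0.1639  0.3799] 
 [[-0.977  0.211 -0.032]
 [ 0.211  0.977 -0.008]
 [ 0.029 -0.015 -0.999]] F [-0.5  0.9 -3.7] w 0.0281
foot stand x,y [-0.0583  0.0016] z 0.0722
ctr stand x,y [-0.0558  0.0028] z 0.1571
cap stand x,y [-0.0541  0.0038] z 0.2171
[-0.0582 -0.0024 -0.0025]
```

View pics/c8.png

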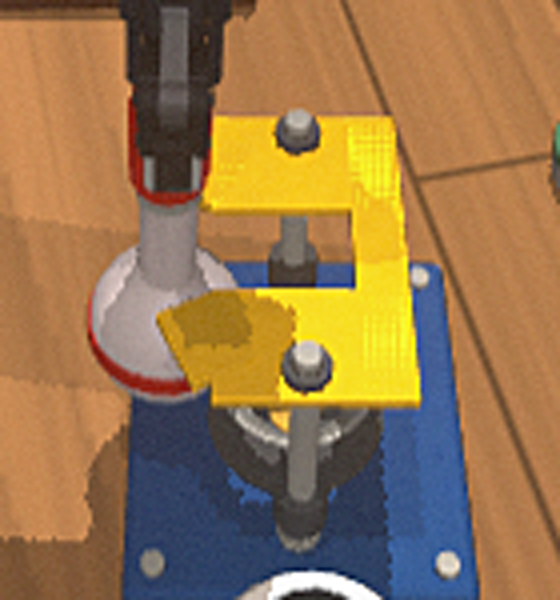

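View pics/w6.png

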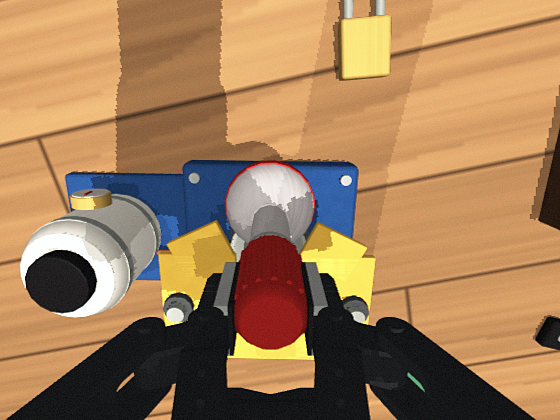

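View pics/c9.png

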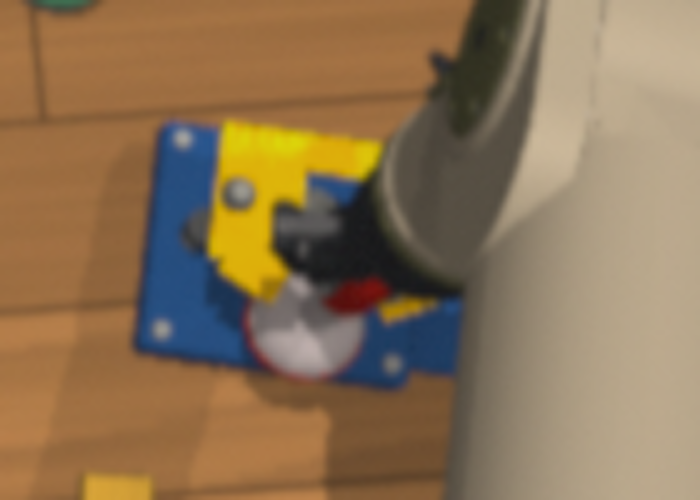

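Centred in the wrist view: the yoke tips are at about (212,222) and (325,225), with the neck at 271. I continue in.

Request:
{"method": "arm_command", "body": {
  "plan": [-0.018,-0.001,-0.0012,0,0,-0.018,-0.001,-0.0006,0,0,-0.018,-0.0005,-0.0006,0,0,0,0,0,0,0]
}}

```text
time: 7.88
eef_pos: [0.5527, -0.1779, 0.3817]
eef_rot: [-0.016, 0.107, 0.994, -0.004]
wrist_force: [-0.4, 0.4, -3.0]
grip_width: 0.0278
```

Run:
```python
from h import *
st();fl();print(footgo(0,0,.073))
wrist('w7');shot('side','s7')
s=cv2.imread('pics/s7.png');a=cv2.resize(s[260:410,230:370],None,fx=4,fy=4,interpolation=2)
cv2.imwrite('pics/c10.png',a)
```

```text
t 7.88 p [ 0.5527 -0.1779  0.3817] 
 [[-0.977  0.212 -0.032]
 [ 0.212  0.977 -0.006]
 [ 0.03  -0.012 -0.999]] F [-0.4  0.4 -3. ] w 0.0278
foot stand x,y [-0.0068 -0.0001] z 0.074
ctr stand x,y [-0.0042  0.0009] z 0.159
cap stand x,y [-0.0024  0.0017] z 0.2189
[-0.0068  0.      0.0008]
```

View pics/c10.png

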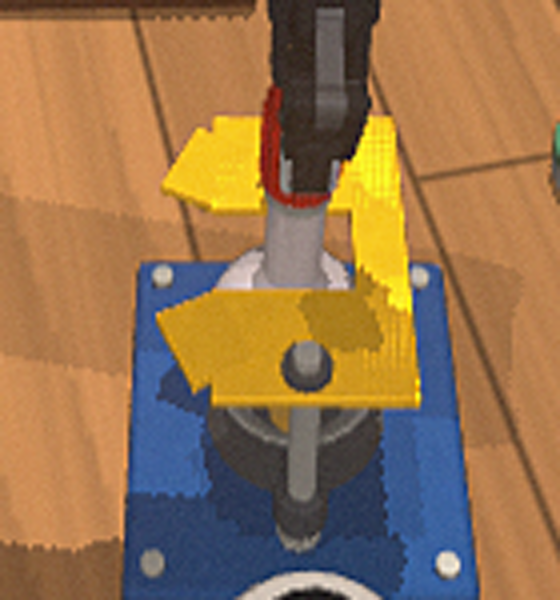

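View pics/w7.png

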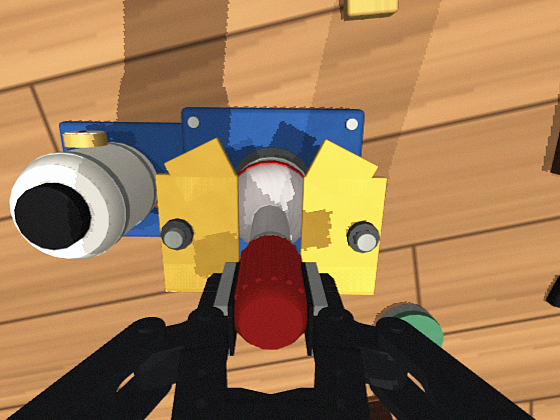

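Request:
{"method": "arm_command", "body": {
  "plan": [-0.0065,0,0,0,0,0,0,0,0,0,-0.0005,0,0.009,0,0,0,0,0.007,0,0,0,0,0,0,0]
}}

```text
time: 8.6
eef_pos: [0.557, -0.1795, 0.3645]
eef_rot: [-0.016, 0.107, 0.994, -0.004]
wrist_force: [0.7, 0.7, -2.1]
grip_width: 0.0281
```

Run:
```python
from h import *
st();fl()
wrist('w8');shot('side','s8')
s=cv2.imread('pics/s8.png');a=cv2.resize(s[260:410,230:370],None,fx=4,fy=4,interpolation=2)
cv2.imwrite('pics/c11.png',a)
```

```text
t 8.6 p [ 0.557  -0.1795  0.3645] 
 [[-0.977  0.213 -0.033]
 [ 0.213  0.977 -0.004]
 [ 0.031 -0.011 -0.999]] F [ 0.7  0.7 -2.1] w 0.0281
foot stand x,y [-0.0026 -0.0004] z 0.0568
ctr stand x,y [0.     0.0006] z 0.1417
cap stand x,y [0.0019 0.0013] z 0.2017
```

View pics/c11.png

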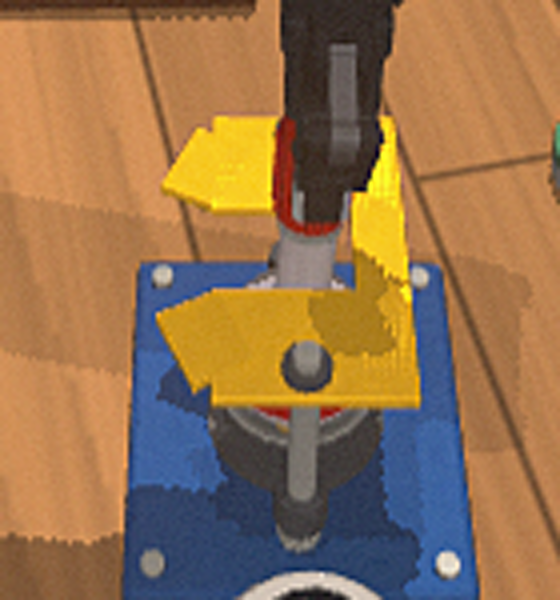

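View pics/w8.png

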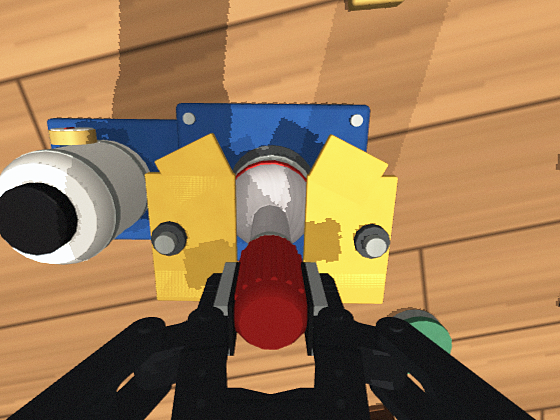

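The flask is over the ring, with its red band visible at the rim. I nudge it 2 mm inwards and start pressing down.

Request:
{"method": "arm_command", "body": {
  "plan": [-0.0025,0,0.004,0,0,0,0,0.005,0,0,0,0,0,0,0]
}}

```text
time: 9.07
eef_pos: [0.5598, -0.1805, 0.3581]
eef_rot: [-0.014, 0.107, 0.994, -0.004]
wrist_force: [-3.0, 1.9, 5.6]
grip_width: 0.028
```

Run:
```python
from h import *
st();fl()
```

```text
t 9.07 p [ 0.5598 -0.1805  0.3581] 
 [[-0.977  0.213 -0.029]
 [ 0.213  0.977 -0.004]
 [ 0.027 -0.01  -1.   ]] F [-3.   1.9  5.6] w 0.028
foot stand x,y [ 0.0015 -0.0004] z 0.0503
ctr stand x,y [0.0039 0.0005] z 0.1352
cap stand x,y [0.0055 0.0011] z 0.1952
```

Request:
{"method": "arm_command", "body": {
  "plan": [0.0015,0,0.005,0,0,0,0,0.005,0,0,0,0,0.004,0,0]
}}

```text
time: 9.45
eef_pos: [0.5586, -0.1806, 0.3485]
eef_rot: [-0.011, 0.107, 0.994, -0.003]
wrist_force: [-5.7, 2.6, 19.2]
grip_width: 0.028
```

Run:
```python
from h import *
st();fl()
```

```text
t 9.45 p [ 0.5586 -0.1806  0.3485] 
 [[-0.977  0.213 -0.023]
 [ 0.213  0.977 -0.005]
 [ 0.021 -0.009 -1.   ]] F [-5.7  2.6 19.2] w 0.028
foot stand x,y [ 0.0024 -0.0004] z 0.0406
ctr stand x,y [0.0041 0.0004] z 0.1256
cap stand x,y [0.0054 0.001 ] z 0.1856
```

Request:
{"method": "arm_command", "body": {
  "plan": [0.001,0,0.004,0,0,0,0,0.003,0,0]
}}

```text
time: 9.7
eef_pos: [0.5582, -0.1811, 0.3485]
eef_rot: [-0.007, 0.107, 0.994, -0.003]
wrist_force: [-8.9, 3.4, 21.1]
grip_width: 0.0279
```

Run:
```python
from h import *
st();fl()
wrist('w9');shot('side','s9')
s=cv2.imread('pics/s9.png');a=cv2.resize(s[260:410,230:370],None,fx=4,fy=4,interpolation=2)
cv2.imwrite('pics/c12.png',a);st()
```

```text
t 9.7 p [ 0.5582 -0.1811  0.3485] 
 [[-0.977  0.213 -0.014]
 [ 0.213  0.977 -0.004]
 [ 0.013 -0.007 -1.   ]] F [-8.9  3.4 21.1] w 0.0279
foot stand x,y [ 0.0046 -0.0004] z 0.0406
ctr stand x,y [0.0056 0.0002] z 0.1256
cap stand x,y [0.0064 0.0007] z 0.1856
t 9.8 p [ 0.5581 -0.1811  0.3485] 
 [[-0.977  0.213 -0.015]
 [ 0.213  0.977 -0.004]
 [ 0.013 -0.007 -1.   ]] F [-8.1  3.1 21.7] w 0.0279
```

View pics/c12.png

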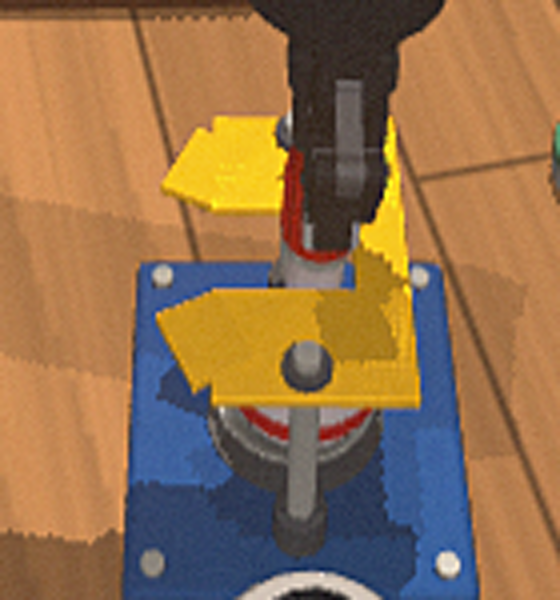

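View pics/w9.png

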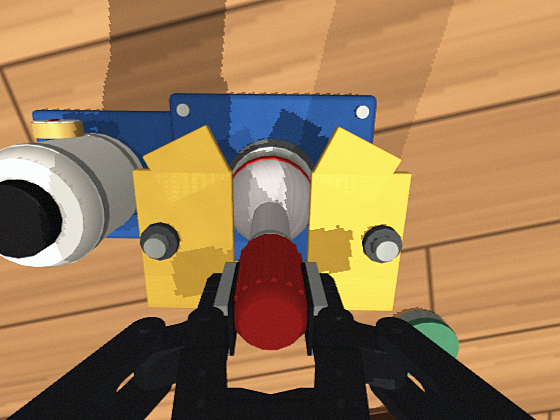

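Request:
{"method": "arm_command", "body": {
  "plan": [0.003,0,0.003,0,0,0.002,0,0.003,0,0]
}}

```text
time: 10.05
eef_pos: [0.5537, -0.1806, 0.3482]
eef_rot: [-0.003, 0.107, 0.994, -0.003]
wrist_force: [-4.8, 1.7, 16.4]
grip_width: 0.028
```

Run:
```python
from h import *
st();fl()
```

```text
t 10.05 p [ 0.5537 -0.1806  0.3482] 
 [[-0.977  0.213 -0.007]
 [ 0.213  0.977 -0.004]
 [ 0.006 -0.006 -1.   ]] F [-4.8  1.7 16.4] w 0.028
foot stand x,y [ 0.0022 -0.0004] z 0.0403
ctr stand x,y [0.0027 0.0001] z 0.1253
cap stand x,y [0.003  0.0005] z 0.1853
```

Request:
{"method": "arm_command", "body": {
  "plan": [0.0015,0,0.004,0,0,0.001,0,0.004,0,0]
}}

```text
time: 10.3
eef_pos: [0.5523, -0.1809, 0.3482]
eef_rot: [0.002, 0.107, 0.994, -0.002]
wrist_force: [-8.9, 3.7, 27.7]
grip_width: 0.0281
```

Run:
```python
from h import *
st();fl()
shot('side','s10');wrist('w10');st();shot('top','t10')
C=load('s10');k=4
a=None
for f in('s7','s10'):
    s=cv2.imread(f'pics/{f}.png');b=cv2.resize(s[330:405,250:350],None,fx=7,fy=7,interpolation=2)
    if f=='s10':
      for z,col in((.062,(255,255,255)),(.048,(0,255,0))):
        for r in (.0305,):
          for t in np.linspace(0,2*np.pi,60):
            u,v=proj(C,G+[r*np.cos(t),r*np.sin(t),z]); cv2.circle(b,(int((u-250+.5)*7),int((v-330+.5)*7)),2,col,-1)
    cv2.imwrite(f'pics/r_{f}.png',b)
```

```text
t 10.3 p [ 0.5523 -0.1809  0.3482] 
 [[-0.977  0.213  0.004]
 [ 0.213  0.977 -0.005]
 [-0.005 -0.004 -1.   ]] F [-8.9  3.7 27.7] w 0.0281
foot stand x,y [ 0.0042 -0.0004] z 0.0402
ctr stand x,y [ 0.0038 -0.    ] z 0.1252
cap stand x,y [0.0035 0.0002] z 0.1852
t 10.4 p [ 0.5522 -0.1809  0.3482] 
 [[-0.977  0.213  0.004]
 [ 0.213  0.977 -0.004]
 [-0.004 -0.004 -1.   ]] F [-7.9  4.  25.5] w 0.0278
```

View pics/r_s7.png

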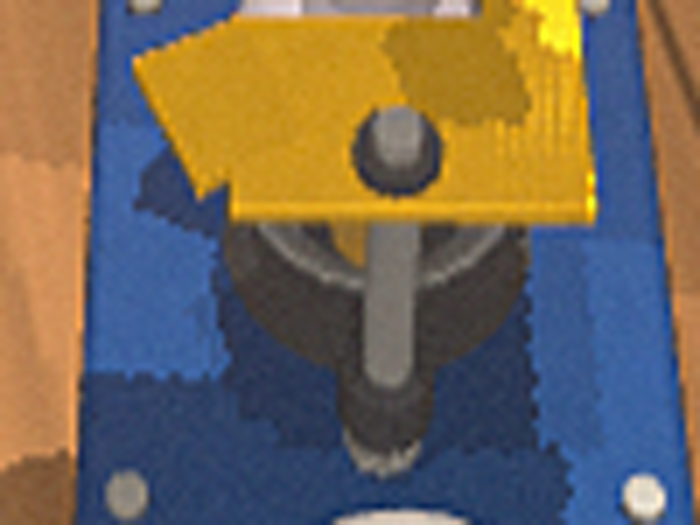

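View pics/r_s10.png

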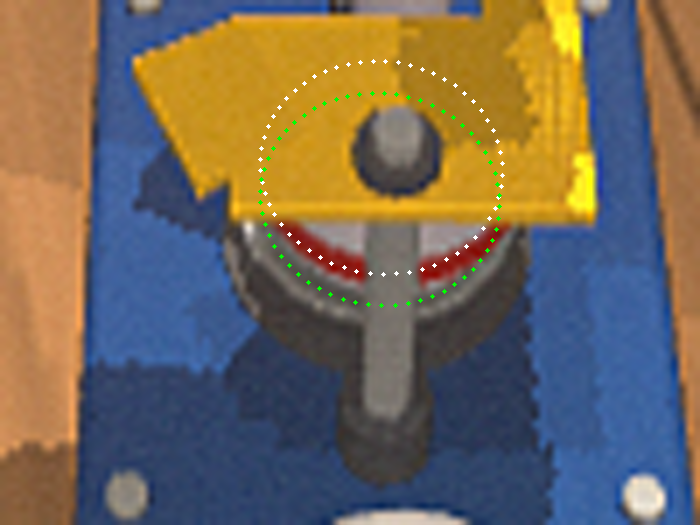

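View pics/w10.png

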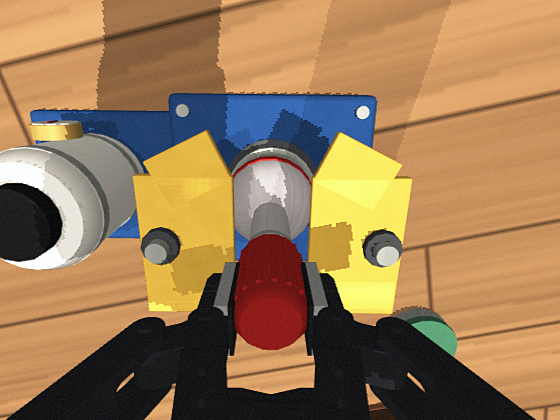

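View pics/s10.png

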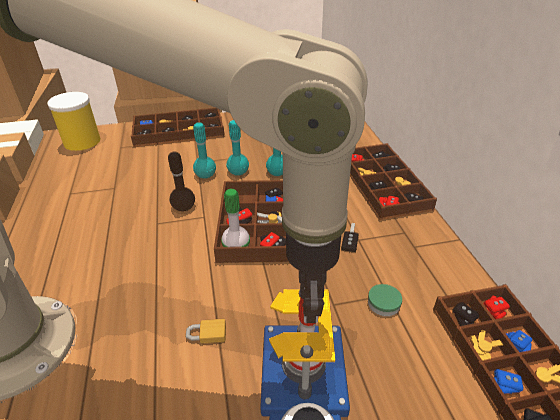

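The rim moved down 33 px in the enlarged crop, and 14 mm of travel predicts 32 px, so the ring is on its stop. More push leaves the tool height at 0.3482 m, the hand presses with about 25 N, and tilt is near zero. The green flask, padlock, tin and key look untouched, so I'm handing in.

Run:
```python
from h import *
st(); print(env.sign_off()); st()
```

```text
t 10.45 p [ 0.5522 -0.1809  0.3481] 
 [[-0.977  0.213  0.003]
 [ 0.213  0.977 -0.004]
 [-0.004 -0.004 -1.   ]] F [-7.5  3.4 26. ] w 0.028
the job is handed in; nothing more can be done
None
the job is handed in; nothing more can be done
```

The red-capped flask is seated in the sprung ring and pressed down to its stop, and I handed the job in at 10.5 s while still gripping the cap. The sign-off gave no verdict.

I gripped the cap with 90 N and lifted the flask out of the tray. I carried it round the far side of the green-capped flask and brought it in under the yoke from the front. Then I pressed it down.

**Last checks:**
- **Ring:** its rim dropped by what a full 14 mm of travel predicts in the side view (33 px seen, 32 px predicted). More push no longer lowered the tool.
- **Push and tilt:** the hand presses with about 26 N, and tool tilt is under 0.01 rad.
- **Centring:** the red band sits evenly inside the ring, and the flask has not shifted in the fingers. My pose estimate puts its centre about 4 mm off the ring's axis, within the 8 mm limit.
- **Other things:** the green-capped flask, padlock and tin look unmoved in the last side view. The arm partly hides the key there, but the visible part has not shifted.

**What disagreed:**
- **Foot height:** it works out at 40 mm rather than the expected 38 mm. I put this down to my estimate of the grip height.
- **Sideways force:** about 8 N remained on the wrist at the end. The tool had leaned up to 1.9° during the carry and straightened while pressing.

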